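Square the test plates and set the marking gauge

TASK

Push the three loose test plates stacked on the marking gauge square and flush against both fences. Then take the grip of the telescoping arm, squeeze its lock button in to release it, and draw the arm out until the tip of its blade is level with the brass index on the front scale. Finish while holding it there, button still squeezed, so that I can mark the plates along the blade (it springs back if let go); leave the things lying round the gauge alone.

Things in the scene. Friction and masses are not known exactly. Their poses are not given: they have to be found in the camera images.
- gauge: Marking gauge, fixed on the worktop: grey base 250 x 310 mm, top at z = 12 mm. Origin on the worktop; x away from the robot, y left (at yaw 0); base spans x -135..115, y -90..220 mm. A plate flush against both fences has its centre at x = 0, y = 0. The base is bare before the stack (to the scale strip at x -127..-97, 3 mm high) and to its right (45 mm).
- far_fence (a point): Middle of the far fence's inner face, at gauge x = 40, z = 25 mm. Aluminium bar 8 mm thick, 26 mm high (top at z = 38 mm), along gauge y from -63 to 53 mm.
- left_fence (a point): Middle of the left fence's inner face, at gauge y = 45, z = 25 mm. Aluminium bar like the far one, along gauge x from -50 to 48 mm.
- plate_1_centre (a point): Centre of the bottom one of three loose grey fibre-cement plates, ground smooth, each 80 (gauge x) x 90 (gauge y) x 8 mm, about 100 g, axes as the gauge's when square. They lie on one another on the base, at first 7 to 20 mm short of each fence and up to 0.08 rad askew.
- plate_2_centre (a point): Centre of the middle plate, same size, resting on the bottom one.
- plate_3_centre (a point): Centre of the top plate, same size; its top is 36 mm above the worktop.
- slide_arm (a joint): Draw-out of the telescoping arm: 0 = retracted (as at the start), up to 0.13 m; it moves along the gauge's -y out of a fixed sleeve (top at z = 72 mm, small keeper block on it to 80). While the lock button is out, a hook keeps it at 0. A spring pulls it back with 3 N at 0 and 4.5 N at 0.12 m (plus under 1 N of friction).
- lock_button (a joint): How far the lock button is pressed: 0 = out, 0.007 m = fully in, along the gauge's +x, against a spring of 3 to 6.5 N. The arm is free from about 0.005 m on.
- grip (a point): Point to pinch at on the arm's upright grip, 102 mm above the worktop; moves with the arm. Black lug 24 mm wide (gauge y): far face 13.5 mm beyond this point (gauge +x), top 22 mm above it; head block 34 x 32 mm from 30 mm below it downwards. With the button, 34 mm across gauge x, 27 mm when pressed: pinch it across gauge x from above, one finger on the button.
- button_face (a point): Middle of the outer face of the steel lock button, 22 mm wide and 30 mm high, on the grip's near side; 20.5 mm this side (gauge -x) of the grip point when out, 13.5 mm when in. Moves with the arm and the button.
- blade_tip (a point): Pointed near end of the arm's steel marking blade (12 mm wide, 3 mm thick), which runs from the head along gauge x over the plates, its underside 43 mm above the worktop (7 mm over the stack). The grip point has the same gauge y. Moves with the arm; retracted it lies 20 mm left of the left fence's inner face.
- index_point (a point): Point of the fixed brass index, an upright clip (top 46 mm over the worktop) on the front scale strip, placed anew each time; axes as the gauge's. The blade is set when its tip has the same gauge y as this point (the tip then stands about 13 mm beyond it in gauge x). The draw-out needed is 50 to 95 mm.
- marker_pen: Bystander: marker pen, 135 mm long, lying to the right. Origin at the centre of its underside.
- stopwatch: Bystander: stopwatch, 71 x 60 x 19 mm, lying to the right. Origin at the centre of its underside.
- mixing_bowl: Bystander: steel bowl, 125 mm across, 55 mm high, to the left. Origin at the centre of its underside.
- soundness_mould_1: Bystander: brass ring mould with two long needles, 31 x 180 x 30 mm, to the left. Origin near the centre of its underside.

How it is judged:
On the way, in this order (a step that is already met when the one before it is completed fails the run):
1. all three plates flush against both fences, the arm still retracted (x of plate_1_centre in the frame of gauge between -0.003 and 0.003 m and y of plate_1_centre in the frame of gauge between -0.003 and 0.003 m and angle between the x axis of each of plate_1_centre, plate_2_centre, plate_3_centre and the x axis of gauge, either way round below 0.035 rad and x of plate_2_centre in the frame of gauge between -0.003 and 0.003 m and y of plate_2_centre in the frame of gauge between -0.003 and 0.003 m and x of plate_3_centre in the frame of gauge between -0.003 and 0.003 m and y of plate_3_centre in the frame of gauge between -0.003 and 0.003 m and value of joint slide_arm below 0.006 m), for 0.2 s.
2. lock button squeezed in (value of joint lock_button above 0.0045 m and contact force between the fingers and slide_arm above 2 N), for 0.1 s.
3. arm drawn out, by its grip, to the index (all of step 2 and y of blade_tip in the frame of index_point between -0.003 and 0.003 m), for 0.3 s.
At the end, for the whole second after the job is handed in: The arm is held still by the fingers, lock button squeezed in (over 4.5 mm), the blade tip within 3 mm of the index along the scale; each plate within 3 mm of flush with both fences and square within 2 degrees (all of step 3 and x of plate_1_centre in the frame of gauge between -0.003 and 0.003 m and y of plate_1_centre in the frame of gauge between -0.003 and 0.003 m and angle between the x axis of each of plate_1_centre, plate_2_centre, plate_3_centre and the x axis of gauge, either way round below 0.035 rad and x of plate_2_centre in the frame of gauge between -0.003 and 0.003 m and y of plate_2_centre in the frame of gauge between -0.003 and 0.003 m and x of plate_3_centre in the frame of gauge between -0.003 and 0.003 m and y of plate_3_centre in the frame of gauge between -0.003 and 0.003 m and velocity of joint slide_arm between -0.01 and 0.01 m/s); the arm keeps its last pose, push and grip.
It fails at once if the marker pen is disturbed (moved over 15 mm) (distance of marker_pen from where it was at the start of the episode above 0.015 m).
It fails at once if the stopwatch is disturbed (moved over 15 mm) (distance of stopwatch from where it was at the start of the episode above 0.015 m).
It fails at once if the steel bowl is disturbed (moved over 15 mm) (distance of mixing_bowl from where it was at the start of the episode above 0.015 m).
It fails at once if the brass mould is disturbed (moved over 15 mm) (distance of soundness_mould_1 from where it was at the start of the episode above 0.015 m).
It also fails if it takes over 61 s, if anything falls off the work surface, if the arm or the gripper's body presses on something with over 40 N, if the wrist force passes 120 N, or if a joint passes its speed limit or range.

ROBOT

A 6-joint arm with a two-finger parallel gripper is mounted at the origin on a cart in front of the work surface, level with it; the furniture and walls round the work are solid. World frame = base frame: x ahead of the robot, y to its left, z up, the work surface at z = 0. Lengths are in m, angles in rad, forces in N, time in s.
With the tool pointing down it reaches from about 0.35 to 0.775 m from the base axis. Payload 5.5 kg.
Tool frame: the origin (TCP) lies midway between the tips of the shut fingers; the grasp point (between the pads) lies 19 mm behind it; z points along the fingers, y is the line along which they close (so a half turn about z gives the same grasp; the last joint's range is limited). The gripper opens to 85 mm and grips with 20 to 120 N. Pads are 22 mm wide; open, the fingers measure 114 mm over their backs; the gripper's body (76 mm by 85 mm) begins 54 mm behind the grasp point. The pads swing forward as they close: fully open they stand 13 mm farther back than shut.
Start: joints at [-1.363, 0.313, 0.046, 1.304, 0, 1.431], TCP at [0.196, -0.541, 0.202] pointing down, gripper open.
Joint ranges: [-2.76, 2.76], [-0.86, 1.69], [-1.03, 1.26], [-2.2, 2.34], [-1.47, 1.5], [-3.14, 3.14]. Speed limits (rad/s): [2.57, 2.57, 3.14, 3.14, 3.14, 3.14].

INTERFACE

Orientations are given as a unit quaternion [w, x, y, z].
In Python, from workcell import env gives the robot as it stands.
- The arm moves only by the tool move_arm, never from a script. Its argument "targets" is a list of rows, each a list of 3 entries, a list of its own where there are three numbers: the shift along the tool's x, y, z in mm, then the turn, a rotation vector about the tool's x, y, z in units of 10 degrees (1.0 is 10 degrees), then the closure, from -1 (fully open) to 1 (shut). In form: [[[dx, dy, dz], [ax, ay, az], gripper], ...]. A call has 1 to 5 rows; each row is the pose to reach, as a shift and turn from the pose commanded when the call began, along the tool's axes at that moment; what a row does not reach only later rows make up. A row lasts 1/8 s, in which the tool goes at most 62.5 mm and 10.7 degrees, less where a joint would pass 70% of its speed; a pose out of reach is approached as far as the arm can. A call with a gripper value outside its range is refused whole. The fingers move at their own pace and stop on an object; "squeeze" is the grip in N (left out, the last holds). Time passes only in rows, so rows that repeat a pose let the fingers close. It gives the time, the measured TCP pose, the force, the opening and the grip force at its end, in the units of the state.
- env.get_state(): the state, without advancing time (a new reading comes with each control period).
- env.read_camera(name): name is "scene" or "side" or "wrist"; returns a dict with "pixels" (384x512x3 uint8, red, green, blue), "fovy" (degrees; the focal length in pixels is half the picture's height over the tangent of half this angle, whatever the lens; pixels are square), "cx", "cy" (the principal point, pixels), "extrinsics" (4x4, takes a point from world to camera coordinates); the wrist camera has in their place "mount" (4x4, takes a point from camera to tool coordinates, whose origin is the TCP and whose axes are the flange's). Camera axes: x right, y up, looking along -z (the intrinsics and any distortion apply to the point x, -y, -z); pixel columns grow to the right and rows downward; lengths in m; the calibration is good to about 2 mm. A picture is of the moment at which its call begins: read the wrist's pose just before it. There is no depth.
- env.hand_in(): hands the job in; it is judged then, once.
Trained networks look in a picture, given as the dict that the camera call returned (one of the last four; its "shot" number tells which), for a name from the list of things; names that differ only in an ending like _2 or _b are one class to them, and where a whole thing is asked for, a point or a joint stands for the part that bears it (a point fixed in the world has none). Each returns a list of dicts, best first, with "confidence" (0 to 1); they miss things now and then, are a little off and sometimes report something else, mostly with a low value. They report only what shows in the picture. A call takes as long as a camera call.
- env.spot_in(thing, picture): "centre" ([x, y, z] in m, in world coordinates, good to about 4 mm: the middle of the surface that is visible of it).
- env.regions_of(thing, picture): "mask" (384x512 bool, what is visible of it).
- env.landmark_of(thing, picture): "centre" ([x, y, z] in m, in world coordinates, good to about 4 mm: a listed point, or the origin of a listed thing).
The state is a dict: "clock": time; "joint_pos": joint angles; "qvel": joint speeds; "tau": joint torques, N m; "tcp_pos": TCP position; "orientation": TCP orientation; "wrist_force": force on the tool from outside, world axes, zero at the start; "ft_torque": the same for the moment, N m; "finger_gap": finger opening in m; "grip_force": force on a finger pad.
Only numpy, scipy, OpenCV 4.12 (cv2) and the standard library are available. Lean on these libraries where they do the work, as an engineer would, in place of code of your own. Each camera call takes 0.05 s, during which the arm holds its last target. There are 200 camera calls.

## Working session

There is one attempt and no reset: what is moved stays moved. The work goes in short steps, Python scripts to look and compute and a tool call to move; the robot and the scene stay as the last step left them, time stands still between calls to the robot, and variables do not carry over. Pictures are saved under pics/ and viewed, at most 10 in all, crops included, and the job is handed in when it is done.

Besides the shell and the picture viewer there is one more tool, called after ">>>" as name(argument=value, ...), one argument or row to a line, values as JSON. move_arm: Moves the arm, as the interface text tells. Its arguments: {"type":"object","properties":{"targets":{"type":"array","items":{"type":"array"}},"squeeze":{"type":"number"}},"required":["targets"]}

```bash
mkdir -p pics; cat > h.py <<'E'
import numpy as np, cv2
from workcell import env
from scipy.spatial.transform import Rotation as R
def rot(q): return R.from_quat([q[1],q[2],q[3],q[0]]).as_matrix()
def proj(c,P):
    P=np.atleast_2d(P); E=np.array(c['extrinsics']); f=192/np.tan(np.radians(c['fovy'])/2)
    q=P@E[:3,:3].T+E[:3,3]; return np.c_[c['cx']+f*q[:,0]/-q[:,2], c['cy']+f*q[:,1]/q[:,2]]
def ray(c,uv):
    E=np.array(c['extrinsics']); f=192/np.tan(np.radians(c['fovy'])/2)
    d=np.array([(uv[0]-c['cx'])/f,-(uv[1]-c['cy'])/f,-1]); return -E[:3,:3].T@E[:3,3], E[:3,:3].T@d
def atz(c,uv,z):
    o,d=ray(c,uv); return o+d*(z-o[2])/d[2]
def save(c,n): cv2.imwrite('pics/'+n,c['pixels'][:,:,::-1])
E
python3 - <<'E'
from h import *
s=env.get_state(); print({k:np.round(v,3) for k,v in s.items()})
cs={}
for n in ['scene','side']:
    c=env.read_camera(n); save(c,n+'0.png'); print(n,c['fovy'],c['cx'],c['cy'],[k for k in c])
    for t in ['gauge','far_fence','left_fence','plate_1_centre','plate_3_centre','grip','button_face','blade_tip','index_point','marker_pen','stopwatch','mixing_bowl','soundness_mould_1']:
        r=env.landmark_of(t,c)
        print(t,[(np.round(x['centre'],4).tolist(),round(x['confidence'],2)) for x in r[:3]])
E
python3 -c "
import cv2,numpy as np
a=[cv2.imread('pics/%s0.png'%n) for n in ('scene','side')]
cv2.imwrite('pics/both.png',cv2.resize(np.vstack(a),(400,600)))"
```

```text
{'clock': np.float64(0.0), 'joint_pos': array([-1.363,  0.314,  0.045,  1.304, -0.   ,  1.431]), 'qvel': array([ 0.002, -0.001, -0.001, -0.002,  0.   ,  0.   ]), 'tau': array([-0.0000e+00, -4.8063e+01,  2.9853e+01,  1.9000e-02, -0.0000e+00,
        0.0000e+00]), 'tcp_pos': array([ 0.196, -0.54 ,  0.202]), 'orientation': array([-0.001,  0.985,  0.173, -0.   ]), 'wrist_force': array([ 0.878,  0.198, -0.488]), 'ft_torque': array([-0.027, -0.044,  0.003]), 'grip_force': np.float64(0.0), 'finger_gap': np.float64(0.085)}
scene 44.71885814949711 252.13500113037716 191.5478993270626 ['pixels', 'fovy', 'cx', 'cy', 'extrinsics', 'shot']
gauge [([0.5596, -0.0264, 0.0217], 0.71), ([0.5668, -0.0145, 0.0006], 0.67), ([0.5563, 0.4183, 0.0014], 0.33)]
far_fence [([0.6076, -0.0203, 0.0232], 0.72), ([0.5659, 0.0351, 0.0266], 0.37)]
left_fence [([0.5666, 0.0351, 0.0261], 0.73)]
plate_1_centre [([0.5542, 0.4186, 0.0012], 0.58)]
plate_3_centre [([0.562, -0.0201, 0.0309], 0.67)]
grip [([0.6615, 0.0485, 0.1017], 0.83)]
button_face [([0.6394, 0.0485, 0.0996], 0.44)]
blade_tip [([0.4692, 0.0546, 0.0451], 0.6
[... 543 characters left out ...]
extrinsics', 'shot']
gauge [([0.5665, -0.013, 0.0009], 0.62)]
far_fence [([0.6111, -0.0171, 0.0277], 0.66), ([0.5569, -0.0296, 0.0227], 0.22)]
left_fence [([0.5672, 0.0243, 0.0264], 0.91)]
plate_1_centre [([0.5601, -0.0299, 0.0167], 0.49)]
plate_3_centre [([0.5615, -0.0227, 0.0301], 0.86)]
grip [([0.6518, 0.0492, 0.1006], 0.47)]
button_face []
blade_tip [([0.5571, -0.0282, 0.0261], 0.6)]
index_point [([0.4568, -0.0002, 0.045], 0.46)]
marker_pen [([0.4217, -0.3221, -0.0003], 0.51)]
stopwatch [([0.5372, -0.4564, 0.0015], 0.78)]
mixing_bowl [([0.5369, -0.4547, 0.003], 0.67), ([0.5574, 0.4206, -0.0036], 0.65)]
soundness_mould_1 [([0.4561, -0.0018, 0.0436], 0.69), ([0.3954, 0.4315, 0.002], 0.62)]
```

View pics/scene0.png

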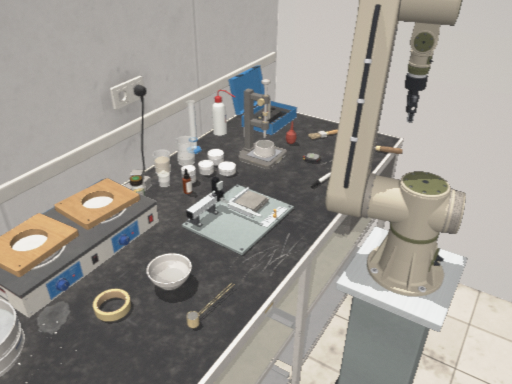

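View pics/side0.png

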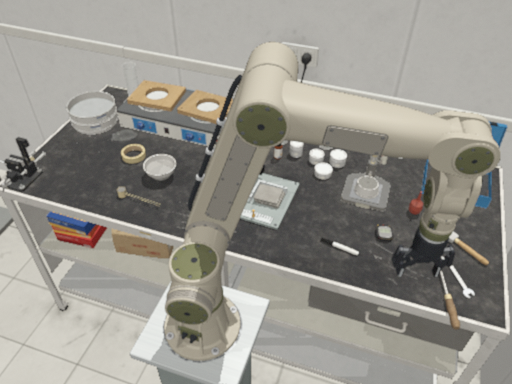

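The scene view shows the gauge around pixel (240,210), with the arm grip near (218,185). The bowl is at (170,272) and the pen at (320,180). In the side view the stack is near (267,193), with the pen (340,246) and stopwatch (384,232) to its right. Everything is small at this distance, so I'll go over it with the wrist camera.

>>> move_arm(
  targets=[
    [[459, -387, -120], [0, 0, 2], -1],
    [[459, -387, -120], [0, 0, 2], -1],
    [[459, -387, -120], [0, 0, 2], -1],
    [[459, -387, -120], [0, 0, 2], -1],
    [[459, -387, -120], [0, 0, 2], -1],
  ],
)

```text
clock: 2.02
tcp_pos: [0.3496, -0.2734, 0.2643]
orientation: [0.0, 1.0, -0.001, 0.0]
wrist_force: [1.5, 0.3, -0.5]
finger_gap: 0.0854
grip_force: 0.0
```

>>> move_arm(
  targets=[
    [[140, -253, -57], [0, 0, 0], -1],
    [[140, -253, -57], [0, 0, 0], -1],
    [[140, -253, -57], [0, 0, 0], -1],
    [[140, -253, -57], [0, 0, 0], -1],
    [[140, -253, -57], [0, 0, 0], -1],
  ],
)

```text
clock: 2.65
tcp_pos: [0.4902, -0.0198, 0.3214]
orientation: [0.0, 1.0, 0.0, 0.001]
wrist_force: [0.9, -0.1, 0.5]
finger_gap: 0.0858
grip_force: 0.0
```

```bash
cat >> h.py <<'E'
def wrist(n=None):
    s=env.get_state(); c=env.read_camera('wrist'); T=np.eye(4); T[:3,:3]=rot(s['orientation']); T[:3,3]=s['tcp_pos']
    c['extrinsics']=np.linalg.inv(T@np.array(c['mount']))
    if n: save(c,n)
    return s,c
E
python3 - <<'E'
from h import *
s,c=wrist('w1.png'); print(s['clock'],s['tcp_pos'],s['orientation'],s['joint_pos']); print(np.round(c['mount'],3),c['fovy'],c['cx'],c['cy'])
for t in ['far_fence','left_fence','plate_3_centre','grip','index_point']:
    r=env.landmark_of(t,c)
    print(t,[(np.round(x['centre'],4).tolist(),round(x['confidence'],2)) for x in r[:2]])
E
```

```text
2.65 [ 0.49016118 -0.01983125  0.32136377] [1.00459799e-04 9.99999764e-01 3.01252984e-04 6.09411094e-04] [-2.04280996e-01  1.40371149e-01  1.12978624e-01  1.54216958e+00
  5.08840287e-05  2.93670918e+00]
[[-0.001  0.961  0.277  0.071]
 [ 1.     0.001 -0.     0.   ]
 [-0.     0.277 -0.961 -0.171]
 [ 0.     0.     0.     1.   ]] 68.3067831277364 258.3834806553824 192.91520193953423
far_fence [([0.6069, -0.0203, 0.0253], 0.91)]
left_fence [([0.5683, 0.0283, 0.0239], 0.57)]
plate_3_centre [([0.5631, -0.0218, 0.0331], 0.63)]
grip [([0.6566, 0.0462, 0.1013], 0.8), ([0.4, 0.4308, 0.0033], 0.36)]
index_point [([0.5611, -0.0202, 0.032], 0.74), ([0.459, -0.0015, 0.045], 0.37)]
```

View pics/w1.png

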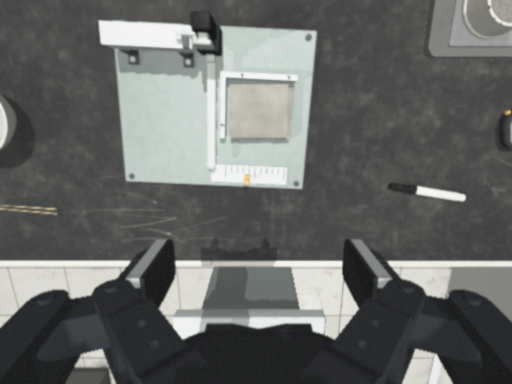

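The wrist view shows the gauge base with corners near (127,181), (299,189) and (316,31), and the index at (247,180). The blade runs down column 211, the stack is at (260,110), the fence corner is at (221,74), and the pen is at (428,191). I'll enlarge it for an exact fit.

```bash
python3 - <<'E'
import cv2
i=cv2.imread('pics/w1.png')[5:195,95:325]
cv2.imwrite('pics/w1c.png',cv2.resize(i,None,fx=3,fy=3,interpolation=cv2.INTER_CUBIC))
E
```

```text
(no output)
```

View pics/w1c.png

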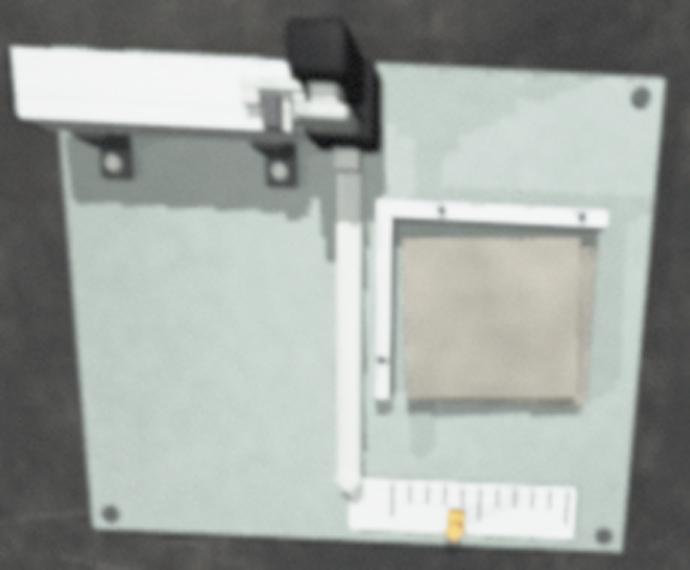

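The enlarged view shows the base corners at (94,529), (622,551) and (664,78). The blade tip is at (348,495), the index at about (456,512 to 540), and the fence outer corner at (377,199). The plates are slightly offset to the right and near.

```bash
cat > fit.py <<'E'
from h import *
from scipy.optimize import least_squares
def g2w(p,P):
    P=np.atleast_2d(np.array(P,float))/1000; c,s=np.cos(p[2]),np.sin(p[2])
    return np.c_[p[0]+c*P[:,0]-s*P[:,1], p[1]+s*P[:,0]+c*P[:,1], P[:,2]]
def w2g(p,w):
    c,s=np.cos(p[2]),np.sin(p[2]); d=np.array(w)[:2]-p[:2]; return 1000*np.array([c*d[0]+s*d[1],-s*d[0]+c*d[1]])
def fit(c,G,U,x0=(0.566,-0.013,-0.04)):
    r=least_squares(lambda p:(proj(c,g2w(p,G))-U).ravel(),x0); return r.x,r.fun.reshape(-1,2)
E
python3 - <<'E'
from fit import *
s,c=wrist()
cr=lambda u:np.array(u,float)/3+[95-1/3,5-1/3]
G=[(-135,220,12),(-135,-90,12),(115,-90,12),(48,53,38),(-50,45,38),(-50,53,38)]
U=cr([(94,529),(622,551),(664,78),(377,199),(391,399),(375,401)])
p,r=fit(c,G,U); print(p,np.round(r,2).tolist())
print('tip',w2g(p,atz(c,cr((348,497)),.043)),'grip expect at y 65')
for uv in [(456,512),(456,540),(456,525)]: print('idx',w2g(p,atz(c,cr(uv),.046)),w2g(p,atz(c,cr(uv),.030)))
for n,uv,z in [('TL',(403,237),.036),('TR',(580,237),.036),('BL',(408,399),.036),('BR',(577,402),.036)]: print(n,w2g(p,atz(c,cr(uv),z)))
for x in [(-75,-15,0),(0,-75,0),(40,0,25),(0,45,25),(95,65,102)]: print(x,g2w(p,x))
E
```

```text
[ 0.56688616 -0.01712035 -0.04647094] [[-0.71, 0.68], [0.63, 0.85], [1.05, -0.76], [-0.42, -0.14], [-0.41, 0.41], [-0.15, -0.49]]
tip [-101.79945217   66.29504962] grip expect at y 65
idx [-106.82395743    7.95319017] [-110.40657625    8.46130397]
idx [-122.32082952    7.449332  ] [-126.45997584    7.93935112]
idx [-113.98276193    7.72043209] [-117.82246951    8.22018703]
TL [30.96994295 39.46323758]
TR [ 34.88538545 -49.38458303]
BL [-49.13144854  35.60262695]
BR [-46.77085962 -53.7622262 ]
(-75, -15, 0) [[ 0.49127031 -0.02862009  0.        ]]
(0, -75, 0) [[ 0.56340209 -0.09203938  0.        ]]
(40, 0, 25) [[ 0.60684297 -0.01897852  0.025     ]]
(0, 45, 25) [[0.5689766  0.02783107 0.025     ]]
(95, 65, 102) [[0.66480312 0.04339633 0.102     ]]
```

>>> move_arm(
  targets=[
    [[-4, 2, 60], [0, 0, 0.27], 0.75],
    [[-4, 2, 120], [0, 0, 0.27], 0.75],
    [[-4, 2, 180], [0, 0, 0.27], 0.75],
    [[-4, 2, 240], [0, 0, 0.27], 0.75],
    [[-4, 2, 240], [0, 0, 0.27], 0.75],
  ],
)

```text
clock: 3.62
tcp_pos: [0.48, -0.0244, 0.0766]
orientation: [-0.001, 1.0, -0.025, -0.005]
wrist_force: [-0.2, 0.4, 0.0]
finger_gap: 0.0108
grip_force: 0.0
```

>>> move_arm(
  targets=[
    [[3, 0, 40], [0, 0, 0], 0.75],
    [[3, 0, 59], [0, 0, 0], 0.75],
    [[3, 0, 59], [0, 0, 0], 0.75],
    [[3, 0, 59], [0, 0, 0], 0.75],
  ],
)

```text
clock: 4.12
tcp_pos: [0.4901, -0.0252, 0.024]
orientation: [0.0, 1.0, -0.025, 0.002]
wrist_force: [-0.2, -0.5, 0.5]
finger_gap: 0.0106
grip_force: 0.0
```

>>> move_arm(
  targets=[
    [[0, -4, 8], [0, 0, 0], 0.75],
    [[5, -4, 8], [0, 0, 0], 0.75],
    [[10, -4, 8], [0, 0, 0], 0.75],
    [[15, -4, 8], [0, 0, 0], 0.75],
    [[19, -4, 8], [0, 0, 0], 0.75],
  ],
)

```text
clock: 4.75
tcp_pos: [0.5079, -0.0214, 0.0137]
orientation: [0.0, 1.0, -0.024, 0.0]
wrist_force: [0.6, 0.3, 0.2]
finger_gap: 0.0104
grip_force: 0.0
```

>>> move_arm(
  targets=[
    [[2, 0, 0], [0, 0, 0], 0.75],
    [[4, 0, 0], [0, 0, 0], 0.75],
    [[6, 0, 0], [0, 0, 0], 0.75],
    [[6, 0, 0], [0, 0, 0], 0.75],
  ],
)

```text
clock: 5.25
tcp_pos: [0.5135, -0.0216, 0.0136]
orientation: [0.0, 1.0, -0.024, 0.0]
wrist_force: [-1.0, 0.1, 0.2]
finger_gap: 0.0107
grip_force: 0.0
```

>>> move_arm(
  targets=[
    [[1, 0, -1], [0, 0, 0], 0.75],
    [[2, 0, -1], [0, 0, 0], 0.75],
    [[3, 0, -1], [0, 0, 0], 0.75],
    [[3, 0, -1], [0, 0, 0], 0.75],
  ],
)

```text
clock: 5.75
tcp_pos: [0.5165, -0.0218, 0.0146]
orientation: [0.0, 1.0, -0.024, 0.0]
wrist_force: [-0.4, -0.0, -0.4]
finger_gap: 0.0104
grip_force: 0.0
```

>>> move_arm(
  targets=[
    [[1, 0, 0], [0, 0, 0], 0.75],
    [[2, 0, 0], [0, 0, 0], 0.75],
    [[3, 0, 0], [0, 0, 0], 0.75],
    [[3, 0, 0], [0, 0, 0], 0.75],
  ],
)

```text
clock: 6.25
tcp_pos: [0.5195, -0.0219, 0.0146]
orientation: [0.0, 1.0, -0.024, 0.0]
wrist_force: [-0.6, 1.2, -0.1]
finger_gap: 0.011
grip_force: 0.0
```

```bash
python3 - <<'E'
from h import *
s,c=wrist('w2.png'); print(s['wrist_force'],s['tcp_pos'])
i=cv2.imread('pics/w2.png'); cv2.imwrite('pics/w2.png',cv2.resize(i,(768,576)))
E
```

```text
[-0.64376746  1.16519524 -0.06965364] [ 0.51949166 -0.02192569  0.01463511]
```

View pics/w2.png

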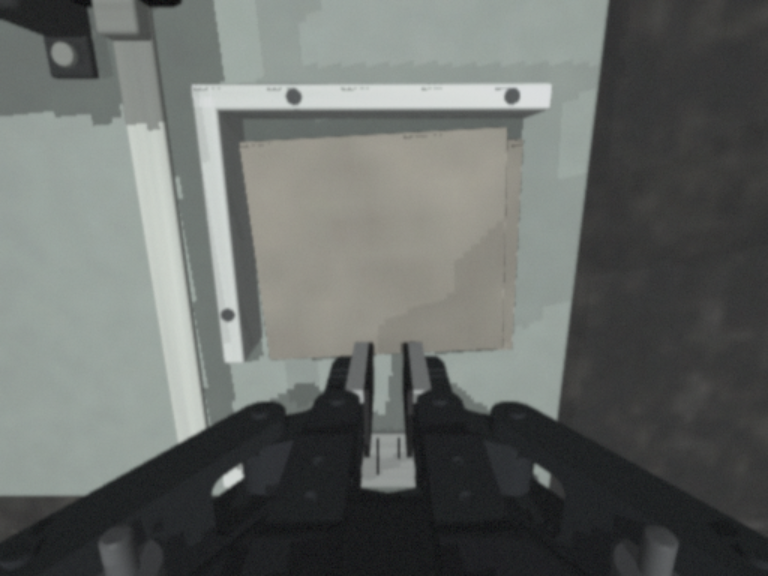

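The fingers are at the near plate edge, around (388,350). A gap of roughly 20 px to the far fence remains (rows 115 to 135), and the top plate is rotated slightly. I'll compute the real positions.

```bash
python3 - <<'E'
from fit import *
s,c=wrist(); p=np.array([0.56688616,-0.01712035,-0.04647094])
def q(n,u,z): print(n,np.round(w2g(p,atz(c,np.array(u)/1.5-.17,z)),1))
q('fence outer R corner',(551,84),.038); q('fence outer L',(192,87),.038); q('left fence near inner',(243,360),.038); q('far inner R',(549,108),.038)
for u in [(241,146),(506,128),(271,359),(512,348)]: q('plate3',u,.036)
q('plate low R',(523,142),.028);q('plate low R if z20',(523,142),.020)
q('fingertip',(362,342),.015);q('fingertip',(362,342),.036);print(w2g(p,s['tcp_pos']))
E
```

```text
fence outer R corner [ 48.8 -59.3]
fence outer L [48.2 55. ]
left fence near inner [-46.8  47.9]
far inner R [ 41.8 -59.4]
plate3 [30.5 41.8]
plate3 [ 35.9 -46.5]
plate3 [-47.3  37.9]
plate3 [-43.  -54.6]
plate low R [ 31.9 -54.9]
plate low R if z20 [ 32.4 -57.3]
fingertip [-49.3   4.1]
fingertip [-40.4   2.7]
[-47.21051007  -6.9793118 ]
```

```bash
python3 - <<'E'
from h import *
s,c=wrist(); d=env.read_camera('side'); e=env.read_camera('scene')
a=cv2.resize(c['pixels'][180:300,170:350],(540,360),interpolation=cv2.INTER_CUBIC)
def crop(k): 
    u=proj(k,[s['tcp_pos']])[0].astype(int); print(u); return cv2.resize(k['pixels'][u[1]-30:u[1]+30,u[0]-33:u[0]+33],(264,240),interpolation=cv2.INTER_CUBIC)
b=np.zeros((600,540,3),np.uint8); b[:360]=a; b[360:,:264]=crop(d); b[360:,270:534]=crop(e)
cv2.imwrite('pics/z.png',b[:,:,::-1])
E
```

```text
[264 204]
[260 206]
```

View pics/z.png

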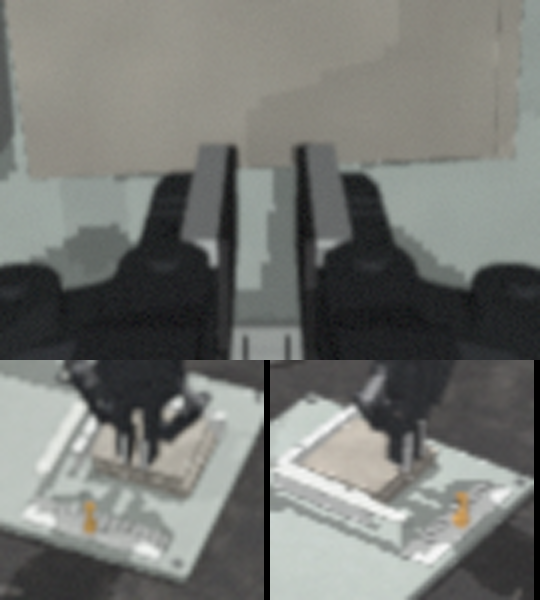

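The pads show as grey faces overlapping the near edge of the plate in the wrist zoom (row 145 against edge row 165). In the side crop their tips end at about (122,465) and (150,465). I'll work out the true tip height from those.

```bash
python3 - <<'E'
from fit import *
s,c=wrist(); p=np.array([0.56688616,-0.01712035,-0.04647094])
d=env.read_camera('side'); e=env.read_camera('scene')
print('tcp',s['tcp_pos'],'cams',[np.round(-np.array(k['extrinsics'])[:3,:3].T@np.array(k['extrinsics'])[:3,3],2) for k in (c,d,e)])
for X in (-58,-47,-36):
  for Z in (15,25,36,46,60):
    w=g2w(p,(X,-7,Z)); print(X,Z,*[np.round(proj(k,w)[0],1) for k in (c,d,e)])
for n,k in (('side',d),('scene',e)):
  for t in ['far_fence','left_fence','plate_3_centre','index_point']:
    r=env.regions_of(t,k) if 0 else env.landmark_of(t,k)
    if r: print(n,t,np.round(w2g(p,r[0]['centre']),1),r[0]['confidence'])
  save(k,n+'1.png')
b=np.vstack([cv2.resize(k['pixels'][170:230,210:310],(700,300),interpolation=cv2.INTER_NEAREST) if 0 else cv2.resize(k['pixels'][175:225,225:309],(504,300),interpolation=cv2.INTER_NEAREST) for k in (d,e)])
cv2.imwrite('pics/z2.png',b[:,:,::-1])
E
```

```text
tcp [ 0.51931307 -0.02191743  0.01461086] cams [array([ 0.59, -0.03,  0.19]), array([-0.64, -0.38,  1.25]), array([-0.18,  1.13,  0.96])]
-58 15 [258.1 239.9] [263.2 206.6] [263.3 207.9]
-58 25 [258.1 246.9] [263.3 204.7] [263.3 205.5]
-58 36 [258.1 255.5] [263.3 202.6] [263.4 202.9]
-58 46 [258.1 264.3] [263.4 200.6] [263.4 200.6]
-58 60 [258.1 278.6] [263.5 197.9] [263.5 197.2]
-47 15 [258.1 224.4] [264.3 204.6] [260.7 206.8]
-47 25 [258.1 230.6] [264.3 202.7] [260.7 204.5]
-47 36 [258.1 238.3] [264.4 200.6] [260.8 201.9]
-47 46 [258.1 246.2] [264.5 198.6] [260.8 199.5]
-47 60 [258.1 259.2] [264.6 195.9] [260.9 196.2]
-36 15 [258.  208.3] [265.4 202.7] [258.1 205.8]
-36 25 [258.  213.8] [265.4 200.8] [258.2 203.4]
-36 36 [258.  220.5] [265.5 198.6] [258.2 200.9]
-36 46 [258.  227.5] [265.6 196.7] [258.2 198.5]
-36 60 [258.  238.8] [265.7 193.9] [258.3 195.2]
side far_fence [41.8 -4.4] 0.75
side left_fence [ 1.1 44.9] 0.79
side plate_3_centre [-1.9 -7. ] 0.71
side index_point [-110.9   10.5] 0.45
scene far_fence [43.5 -3.6] 0.74
scene left_fence [-3.7 49. ] 0.73
scene plate_3_centre [-5.3 -4.3] 0.83
scene index_point [-109.8    6.9] 0.56
```

View pics/z2.png

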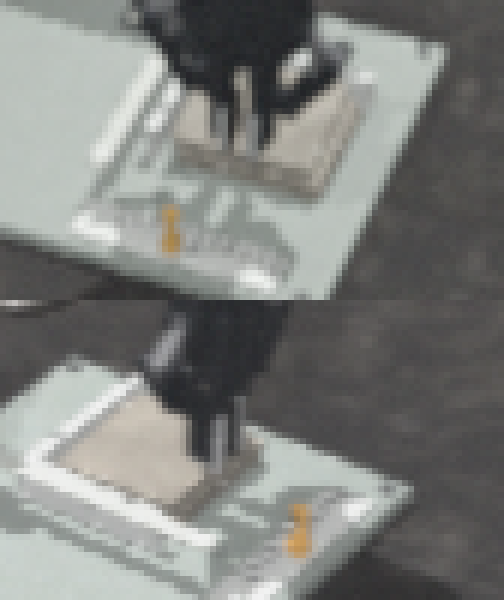

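The side view shows the stack face uncovered below the fingers, so they are over the plates and haven't touched them. I'll back off and feel downward for the base.

>>> move_arm(
  targets=[
    [[0, 0, -30], [0, 0, 0], 1],
    [[-15, 0, -30], [0, 0, 0], 1],
    [[-30, 0, -30], [0, 0, 0], 1],
    [[-30, 0, -15], [0, 0, 0], 1],
    [[-30, 0, -1], [0, 0, 0], 1],
  ],
)

```text
clock: 7.68
tcp_pos: [0.4888, -0.0204, 0.0141]
orientation: [-0.0, 1.0, -0.024, -0.0]
wrist_force: [-0.7, -1.3, -0.0]
finger_gap: -0.0002
grip_force: 0.0
```

>>> move_arm(
  targets=[
    [[0, 0, 1], [0, 0, 0], 1],
    [[0, 0, 2], [0, 0, 0], 1],
    [[0, 0, 3], [0, 0, 0], 1],
    [[0, 0, 3], [0, 0, 0], 1],
  ],
)

```text
clock: 8.18
tcp_pos: [0.4898, -0.0205, 0.0128]
orientation: [0.0, 1.0, -0.024, 0.0]
wrist_force: [0.5, -0.7, -0.4]
finger_gap: -0.0001
grip_force: 0.0
```

```bash
python3 - <<'E'
from h import *
s,c=wrist(); d=env.read_camera('side'); e=env.read_camera('scene'); print(s['wrist_force'],s['tcp_pos'],s['finger_gap'])
a=cv2.resize(c['pixels'][150:300,150:370],(528,360),interpolation=cv2.INTER_CUBIC)
b=np.zeros((600,540,3),np.uint8); b[:360,:528]=a
for i,k in enumerate((d,e)):
    u=proj(k,[s['tcp_pos']])[0].astype(int); print(u); b[360:,i*270:i*270+264]=cv2.resize(k['pixels'][u[1]-25:u[1]+15,u[0]-22:u[0]+22],(264,240),interpolation=cv2.INTER_CUBIC)
cv2.imwrite('pics/z3.png',b[:,:,::-1])
E
```

```text
[ 0.52530109 -0.66262313 -0.4389207 ] [ 0.48976685 -0.02053678  0.01281302] -7.322871117117418e-05
[261 210]
[267 210]
```

View pics/z3.png

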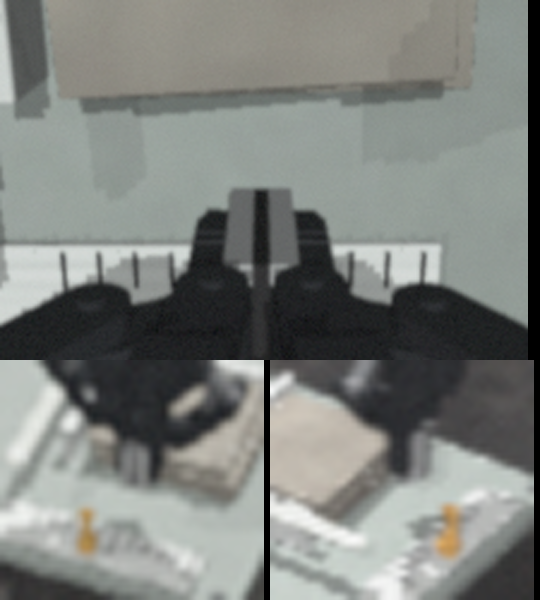

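In all three views the finger ends sit about 30 mm above the reported TCP: wrist row 229, and 5 px above the TCP projection in both side and scene. That explains why nothing was touched. I'll lower gently and watch the force.

>>> move_arm(
  targets=[
    [[0, 0, 4], [0, 0, 0], 1],
    [[0, 0, 8], [0, 0, 0], 1],
    [[0, 0, 12], [0, 0, 0], 1],
    [[0, 0, 12], [0, 0, 0], 1],
  ],
)

```text
clock: 8.82
tcp_pos: [0.489, -0.0204, 0.0001]
orientation: [-0.0, 1.0, -0.024, -0.0]
wrist_force: [-0.1, -0.2, 0.3]
finger_gap: 0.0002
grip_force: 0.0
```

>>> move_arm(
  targets=[
    [[0, 0, 3], [0, 0, 0], 1],
    [[0, 0, 6], [0, 0, 0], 1],
    [[0, 0, 9], [0, 0, 0], 1],
    [[0, 0, 11], [0, 0, 0], 1],
    [[0, 0, 11], [0, 0, 0], 1],
  ],
)

```text
clock: 9.45
tcp_pos: [0.4892, -0.0204, -0.0106]
orientation: [0.0, 1.0, -0.024, -0.0]
wrist_force: [0.6, -0.8, 0.3]
finger_gap: -0.0
grip_force: 0.0
```

>>> move_arm(
  targets=[
    [[0, 0, 1], [0, 0, 0], 1],
    [[0, 0, 2], [0, 0, 0], 1],
    [[0, 0, 3], [0, 0, 0], 1],
    [[0, 0, 4], [0, 0, 0], 1],
    [[0, 0, 4], [0, 0, 0], 1],
  ],
)

```text
clock: 10.07
tcp_pos: [0.4894, -0.0205, -0.0144]
orientation: [0.0, 1.0, -0.024, -0.0]
wrist_force: [-0.7, 0.1, 0.2]
finger_gap: 0.0001
grip_force: 0.0
```

>>> move_arm(
  targets=[
    [[0, 0, 1], [0, 0, 0], 1],
    [[0, 0, 2], [0, 0, 0], 1],
    [[0, 0, 3], [0, 0, 0], 1],
    [[0, 0, 4], [0, 0, 0], 1],
    [[0, 0, 4], [0, 0, 0], 1],
  ],
)

```text
clock: 10.7
tcp_pos: [0.4895, -0.0205, -0.0169]
orientation: [0.0, 1.0, -0.024, 0.0]
wrist_force: [-4.5, 0.6, 16.0]
finger_gap: 0.0
grip_force: 7.5
```

Contact with the base came at TCP z = -16.5 mm, so the tips stand 28.5 mm above the reported TCP. I'll raise slightly and push.

>>> move_arm(
  targets=[
    [[4, 0, -3.5], [0, 0, 0], 1],
    [[9, 0, -3.5], [0, 0, 0], 1],
    [[14, 0, -3.5], [0, 0, 0], 1],
    [[19, 0, -3.5], [0, 0, 0], 1],
    [[23, 0, -3.5], [0, 0, 0], 1],
  ],
)

```text
clock: 11.32
tcp_pos: [0.5121, -0.0215, -0.0153]
orientation: [-0.0, 1.0, -0.024, -0.001]
wrist_force: [-1.1, 0.5, 0.3]
finger_gap: -0.0001
grip_force: 0.6
```

>>> move_arm(
  targets=[
    [[1, 0, 0], [0, 0, 0], 1],
    [[2, 0, 0], [0, 0, 0], 1],
    [[3, 0, 0], [0, 0, 0], 1],
    [[3, 0, 0], [0, 0, 0], 1],
  ],
)

```text
clock: 11.82
tcp_pos: [0.5153, -0.0217, -0.0149]
orientation: [0.0, 1.0, -0.024, -0.0]
wrist_force: [-0.9, 1.2, -0.4]
finger_gap: -0.0001
grip_force: 0.6
```

>>> move_arm(
  targets=[
    [[1, 0, 0], [0, 0, 0], 1],
    [[2, 0, 0], [0, 0, 0], 1],
    [[2, 0, 0], [0, 0, 0], 1],
  ],
)

```text
clock: 12.2
tcp_pos: [0.5165, -0.0218, -0.015]
orientation: [0.0, 1.0, -0.024, -0.001]
wrist_force: [-4.6, -0.9, 2.6]
finger_gap: 0.0002
grip_force: 2.4
```

>>> move_arm(
  targets=[
    [[1, 0, 0], [0, 0, 0], 1],
    [[1.5, 0, 0], [0, 0, 0], 1],
    [[1.5, 0, 0], [0, 0, 0], 1],
  ],
)

```text
clock: 12.58
tcp_pos: [0.5164, -0.0217, -0.0153]
orientation: [0.0, 1.0, -0.024, -0.002]
wrist_force: [-8.3, -0.4, 5.0]
finger_gap: 0.0004
grip_force: 3.9
```

```bash
python3 - <<'E'
from h import *
s,c=wrist('w4.png'); print(s['wrist_force'],s['tcp_pos'])
i=cv2.imread('pics/w4.png'); cv2.imwrite('pics/w4.png',cv2.resize(i[40:280,100:420],None,fx=2.4,fy=2.4,interpolation=cv2.INTER_CUBIC))
E
```

```text
[-8.25345363 -0.40582375  4.95706195] [ 0.51641934 -0.02172028 -0.0152875 ]
```

View pics/w4.png

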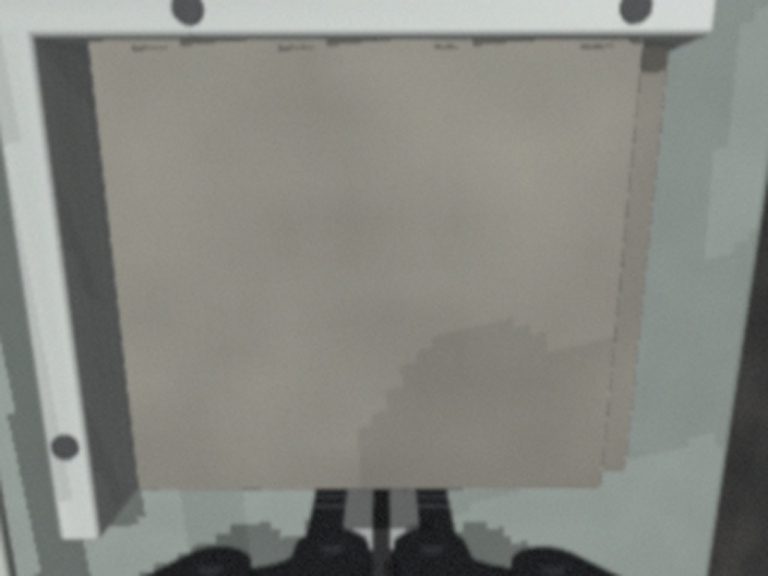

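All three plates are flush with the far fence (row 40) and square. A gap to the left fence remains (columns 35 to 95), and the lower plates sit a bit further right. Next I back off, rise, go to the right side and turn.

>>> move_arm(
  targets=[
    [[-12, 0, 0], [0, 0, 0], 1],
    [[-12, 0, -47], [0, 0, 0], 1],
    [[20, 40, -47], [0, 0, 0], 1],
    [[48, 75, -47], [0, 0, 0], 1],
    [[48, 75, -47], [0, 0, 0], 1],
  ],
)

```text
clock: 13.25
tcp_pos: [0.5667, -0.1022, 0.033]
orientation: [0.001, 1.0, -0.026, 0.003]
wrist_force: [1.0, 0.4, -0.1]
finger_gap: 0.0004
grip_force: 0.0
```

>>> move_arm(
  targets=[
    [[0, 0, 0], [0, 0, -1.0], 1],
    [[0, 0, 0], [0, 0, -2.0], 1],
    [[0, 0, 0], [0, 0, -3.0], 1],
    [[0, 0, 0], [0, 0, -4.0], 1],
    [[0, 0, 0], [0, 0, -5.0], 1],
  ],
)

```text
clock: 13.88
tcp_pos: [0.563, -0.0983, 0.0322]
orientation: [0.0, 0.915, 0.403, 0.0]
wrist_force: [0.0, 0.6, 0.2]
finger_gap: 0.0001
grip_force: 0.0
```

>>> move_arm(
  targets=[
    [[0, 0, 0], [0, 0, -1.0], 1],
    [[0, 0, 0], [0, 0, -2.0], 1],
    [[0, 0, 0], [0, 0, -3.0], 1],
    [[0, 0, 0], [0, 0, -4.0], 1],
    [[0, 0, 0], [0, 0, -4.0], 1],
  ],
)

```text
clock: 14.5
tcp_pos: [0.563, -0.0984, 0.0323]
orientation: [0.0, 0.724, 0.689, 0.0]
wrist_force: [-0.1, 0.2, -0.5]
finger_gap: 0.0003
grip_force: 0.0
```

>>> move_arm(
  targets=[
    [[0, 0, 25], [0, 0, 0], 1],
    [[0, 0, 47], [0, 0, 0], 1],
    [[4, 0, 47], [0, 0, 0], 1],
    [[9, 0, 47], [0, 0, 0], 1],
    [[13, 0, 47], [0, 0, 0], 1],
  ],
)

```text
clock: 15.12
tcp_pos: [0.5638, -0.0857, -0.0146]
orientation: [0.0, 0.724, 0.69, -0.0]
wrist_force: [-0.6, -1.0, 0.1]
finger_gap: -0.0001
grip_force: 0.7
```

>>> move_arm(
  targets=[
    [[3, 0, 0], [0, 0, 0], 1],
    [[6, 0, 0], [0, 0, 0], 1],
    [[9, 0, 0], [0, 0, 0], 1],
    [[11, 0, 0], [0, 0, 0], 1],
    [[11, 0, 0], [0, 0, 0], 1],
  ],
)

```text
clock: 15.75
tcp_pos: [0.5645, -0.075, -0.0148]
orientation: [0.0, 0.724, 0.69, 0.0]
wrist_force: [-0.1, -0.5, 0.9]
finger_gap: -0.0001
grip_force: 0.4
```

>>> move_arm(
  targets=[
    [[1, 0, 0], [0, 0, 0], 1],
    [[2, 0, 0], [0, 0, 0], 1],
    [[2, 0, 0], [0, 0, 0], 1],
  ],
)

```text
clock: 16.12
tcp_pos: [0.5645, -0.0731, -0.0149]
orientation: [0.0, 0.724, 0.69, 0.0]
wrist_force: [0.6, -1.3, 0.4]
finger_gap: 0.0001
grip_force: 0.7
```

>>> move_arm(
  targets=[
    [[1, 0, 0], [0, 0, 0], 1],
    [[2, 0, 0], [0, 0, 0], 1],
    [[2, 0, 0], [0, 0, 0], 1],
  ],
)

```text
clock: 16.5
tcp_pos: [0.5645, -0.071, -0.0149]
orientation: [0.0, 0.724, 0.69, 0.0]
wrist_force: [0.8, -1.0, 1.2]
finger_gap: -0.0
grip_force: 0.8
```

>>> move_arm(
  targets=[
    [[0.5, 0, 0], [0, 0, 0], 1],
    [[1, 0, 0], [0, 0, 0], 1],
    [[1, 0, 0], [0, 0, 0], 1],
  ],
)

```text
clock: 16.88
tcp_pos: [0.5646, -0.0701, -0.0149]
orientation: [0.0, 0.724, 0.69, -0.0]
wrist_force: [-0.5, -1.3, 1.8]
finger_gap: -0.0001
grip_force: 1.0
```

>>> move_arm(
  targets=[
    [[1, 0, 0], [0, 0, 0], 1],
    [[2, 0, 0], [0, 0, 0], 1],
    [[2, 0, 0], [0, 0, 0], 1],
  ],
)

```text
clock: 17.25
tcp_pos: [0.5647, -0.07, -0.0148]
orientation: [0.001, 0.724, 0.689, -0.001]
wrist_force: [-1.6, -8.0, 0.2]
finger_gap: 0.0002
grip_force: 4.1
```

```bash
python3 - <<'E'
from h import *
s,c=wrist('w5.png')
i=cv2.imread('pics/w5.png'); cv2.imwrite('pics/w5.png',cv2.resize(i[20:320,60:460],None,fx=2,fy=2,interpolation=cv2.INTER_CUBIC))
E
```

```text
(no output)
```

View pics/w5.png

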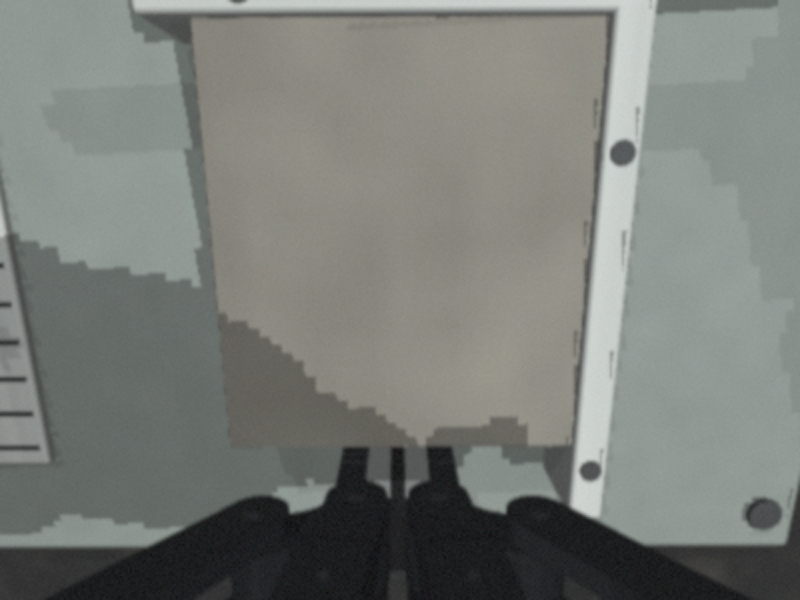

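Both fences are flush and the three plates are aligned: far fence edge at row 14, left fence edge at columns 575 to 610. I'll retreat, open partly, and go above the grip.

>>> move_arm(
  targets=[
    [[-10, 0, 0], [0, 0, 0], 1],
    [[-10, 0, -60], [0, 0, 0], 0],
    [[-10, 0, -120], [0, 0, 0], -0.4],
    [[-10, 0, -165], [0, 0, 0], -0.4],
    [[30, 30, -165], [0, 0, 0], -0.4],
  ],
)

```text
clock: 17.92
tcp_pos: [0.5982, -0.0415, 0.1553]
orientation: [0.003, 0.725, 0.688, 0.002]
wrist_force: [1.2, -0.5, -0.1]
finger_gap: 0.0598
grip_force: 0.0
```

>>> move_arm(
  targets=[
    [[45, 32, 0], [0, 0, 0], -0.4],
    [[88, 64, 0], [0, 0, 0], -0.4],
    [[88, 64, 0], [0, 0, 0], -0.4],
    [[88, 64, 0], [0, 0, 0], -0.4],
  ],
)

```text
clock: 18.42
tcp_pos: [0.6635, 0.0454, 0.1493]
orientation: [-0.001, 0.724, 0.69, -0.001]
wrist_force: [0.6, 0.6, 0.2]
finger_gap: 0.06
grip_force: 0.0
```

```bash
python3 - <<'E'
from fit import *
s,c=wrist('w6.png'); p=np.array([0.5672,-0.0146,-0.0465]); print(s['clock'],s['tcp_pos'],w2g(p,s['tcp_pos']),s['finger_gap'])
e=env.read_camera('scene')
for n,k in (('w',c),('scene',e)):
  for t in ['grip','button_face','blade_tip','left_fence','far_fence']:
    r=env.landmark_of(t,k)
    print(n,t,[(np.round(w2g(p,x['centre']),1).tolist(),round(x['centre'][2],3),round(x['confidence'],2)) for x in r[:2]])
print('bottle base approx',atz(e,(187,192),0), proj(e,[.71,.05,.09]))
E
```

```text
18.425 [0.66349487 0.04537207 0.14933132] [93.40308557 64.38334568] 0.06004283764297149
w grip [([86.8, 67.0], 0.102, 0.82)]
w button_face [([67.4, 69.5], 0.102, 0.55)]
w blade_tip [([-99.2, 67.1], 0.05, 0.83)]
w left_fence [([-0.6, 43.6], 0.024, 0.85), ([0.5, 1.6], 0.032, 0.66)]
w far_fence [([42.5, -7.8], 0.028, 0.59)]
scene grip [([92.7, 65.9], 0.098, 0.63), ([-192.9, 431.9], -0.002, 0.56)]
scene button_face [([67.4, 66.2], 0.1, 0.5)]
scene blade_tip [([-98.5, 59.8], 0.045, 0.67), ([-4.8, 46.5], 0.026, 0.44)]
scene left_fence [([-2.3, 49.1], 0.028, 0.81)]
scene far_fence [([41.5, -5.6], 0.025, 0.93), ([1.5, 0.9], 0.035, 0.72)]
bottle base approx [8.13445147e-01 2.67614957e-02 1.11022302e-16] [[203.92534871 182.34230919]]
```

```bash
python3 - <<'E'
from fit import *
p=np.array([0.5672,-0.0146,-0.0465])
s,c=wrist(); g=cv2.cvtColor(c['pixels'],cv2.COLOR_RGB2GRAY)
def prof(pts): 
    u=proj(c,g2w(p,pts)); return [int(cv2.getRectSubPix(g,(1,1),(float(a),float(b)))[0,0]) for a,b in u]
for y in (58,65,72):
  xs=range(60,114,2); print('y',y,'z124',list(zip(xs,prof([(x,y,124) for x in xs]))))
ys=range(44,92,2); print('along y, x90',list(zip(ys,prof([(90,y,124) for y in ys]))))
xs=range(56,84,2); print('z117 x',list(zip(xs,prof([(x,65,117) for x in xs]))))
E
```

```text
y 58 z124 [(60, 232), (62, 229), (64, 135), (66, 160), (68, 176), (70, 180), (72, 193), (74, 193), (76, 189), (78, 191), (80, 190), (82, 168), (84, 41), (86, 39), (88, 41), (90, 40), (92, 44), (94, 43), (96, 42), (98, 32), (100, 33), (102, 126), (104, 181), (106, 179), (108, 136), (110, 66), (112, 65)]
y 65 z124 [(60, 234), (62, 228), (64, 127), (66, 158), (68, 174), (70, 156), (72, 164), (74, 146), (76, 120), (78, 164), (80, 164), (82, 136), (84, 33), (86, 35), (88, 37), (90, 36), (92, 35), (94, 35), (96, 36), (98, 35), (100, 29), (102, 99), (104, 179), (106, 174), (108, 139), (110, 76), (112, 73)]
y 72 z124 [(60, 233), (62, 225), (64, 138), (66, 159), (68, 177), (70, 168), (72, 186), (74, 141), (76, 139), (78, 170), (80, 172), (82, 147), (84, 36), (86, 35), (88, 36), (90, 35), (92, 36), (94, 36), (96, 36), (98, 32), (100, 32), (102, 104), (104, 179), (106, 178), (108, 139), (110, 67), (112, 67)]
along y, x90 [(44, 188), (46, 189), (48, 189), (50, 189), (52, 186), (54, 162), (56, 57), (58, 40), (60, 35), (62, 36), (64, 38), (66, 36), (68, 38), (70, 34), (72, 35), (74, 35), (76, 34), (78, 30), (80, 27), (82, 25), (84, 22), (86, 26), (88, 123), (90, 205)]
z117 x [(56, 178), (58, 234), (60, 231), (62, 182), (64, 132), (66, 175), (68, 165), (70, 176), (72, 172), (74, 129), (76, 157), (78, 166), (80, 165), (82, 116)]
```

Lug far face is at gauge x ≈ 101.7, so the grip is at about (88, 66.5). I'll align and descend.

>>> move_arm(
  targets=[
    [[2, -5, 0], [0, 0, 0], -0.4],
    [[2, -5, 30], [0, 0, 0], -0.4],
    [[2, -5, 55], [0, 0, 0], -0.4],
    [[2, -5, 75], [0, 0, 0], -0.4],
    [[2, -5, 75], [0, 0, 0], -0.4],
  ],
)

```text
clock: 19.7
tcp_pos: [0.6575, 0.0477, 0.0732]
orientation: [-0.001, 0.724, 0.69, -0.001]
wrist_force: [-0.2, 0.4, 0.4]
finger_gap: 0.0597
grip_force: 0.0
```

>>> move_arm(
  targets=[
    [[0, 0, 7], [0, 0, 0], -0.4],
    [[0, 0, 14], [0, 0, 0], -0.4],
    [[0, 0, 19], [0, 0, 0], -0.4],
    [[0, 0, 19], [0, 0, 0], -0.4],
  ],
)

```text
clock: 20.2
tcp_pos: [0.6591, 0.0474, 0.0557]
orientation: [-0.0, 0.724, 0.69, -0.0]
wrist_force: [0.4, -0.1, -0.1]
finger_gap: 0.0598
grip_force: 0.0
```

>>> move_arm(
  targets=[
    [[0, 0, 0], [0, 0, 0], 1],
    [[0, 0, 0], [0, 0, 0], 1],
    [[0, 0, 0], [0, 0, 0], 1],
    [[0, 0, 0], [0, 0, 0], 1],
    [[0, 0, 0], [0, 0, 0], 1],
  ],
  squeeze=30,
)

```text
clock: 20.82
tcp_pos: [0.6592, 0.0475, 0.0566]
orientation: [-0.0, 0.724, 0.69, -0.0]
wrist_force: [-1.7, -0.4, 5.8]
finger_gap: 0.0254
grip_force: 32.5
```

>>> move_arm(
  targets=[
    [[-10, 0, 0], [0, 0, 0], 1],
    [[-20, 0, 0], [0, 0, 0], 1],
    [[-32, 0, 0], [0, 0, 0], 1],
    [[-44, 0, 0], [0, 0, 0], 1],
    [[-54, 0, 0], [0, 0, 0], 1],
  ],
)

```text
clock: 21.45
tcp_pos: [0.6567, -0.0056, 0.0566]
orientation: [-0.001, 0.724, 0.69, 0.001]
wrist_force: [0.0, 4.4, 5.6]
finger_gap: 0.0251
grip_force: 33.0
```

>>> move_arm(
  targets=[
    [[0, 0, 0], [0, 0, 0], 1],
    [[0, 0, 0], [0, 0, 0], 1],
  ],
)

```text
clock: 21.7
tcp_pos: [0.6567, -0.0059, 0.0566]
orientation: [-0.0, 0.724, 0.69, 0.0]
wrist_force: [-1.6, 1.7, 5.3]
finger_gap: 0.0254
grip_force: 32.8
```

```bash
python3 - <<'E'
from fit import *
p=np.array([0.5672,-0.0146,-0.0465])
s,c=wrist('w7.png'); d=env.read_camera('side'); e=env.read_camera('scene')
print(w2g(p,s['tcp_pos']))
for n,k in (('w',c),('side',d),('scene',e)):
  for t in ['blade_tip','index_point','plate_3_centre']:
    r=env.landmark_of(t,k)
    print(n,t,[(np.round(w2g(p,x['centre']),1).tolist(),round(x['centre'][2],3),round(x['confidence'],2),proj(k,x['centre'])[0].round(1).tolist()) for x in r[:2]])
# profiles in wrist picture across gauge y: blade near its tip, and orange index
hsv=cv2.cvtColor(c['pixels'],cv2.COLOR_RGB2HSV); m=cv2.inRange(hsv,(12,120,90),(35,255,255)); y,x=np.nonzero(m); print('orange px',len(x))
if len(x):
  print(x.min(),x.max(),y.min(),y.max(),np.median(x),np.median(y))
  w=[w2g(p,atz(c,(a,b),.046)) for a,b in zip(x,y)]; w=np.array(w); print('at z46: min',w.min(0),'max',w.max(0),'med',np.median(w,0))
g=cv2.cvtColor(c['pixels'],cv2.COLOR_RGB2GRAY)
for X in (-85,-92,-96,-99,-102):
  ys=np.arange(-14,34,2.); u=proj(c,g2w(p,[(X,a,46) for a in ys])); print(X,[(int(a),int(g[int(round(v[1])),int(round(v[0]))])) for a,v in zip(ys,u) if 0<=v[0]<511 and 0<=v[1]<383])
E
```

```text
[88.99139248 12.84152219]
w blade_tip []
w index_point []
w plate_3_centre [([1.0, 0.9], 0.031, 0.94, [140.4, 225.3])]
side blade_tip [([-101.3, 10.8], 0.045, 0.75, [253.7, 207.2])]
side index_point [([-109.6, 8.3], 0.041, 0.59, [253.5, 209.7])]
side plate_3_centre [([3.8, -1.3], 0.033, 0.66, [267.2, 191.6])]
scene blade_tip [([-101.0, 7.7], 0.046, 0.69, [271.0, 207.1])]
scene index_point [([-110.1, 7.4], 0.047, 0.4, [273.3, 207.7])]
scene plate_3_centre [([-110.2, 7.3], 0.045, 0.64, [273.4, 208.0]), ([3.5, 1.9], 0.033, 0.6, [247.1, 199.4])]
orange px 10
0 4 206 208 2.0 207.0
at z46: min [-85.61269851  20.18631024] max [-83.08173183  21.62006729] med [-84.52824898  20.90320971]
-85 [(-14, 232), (-12, 233), (-10, 233), (-8, 232), (-6, 232), (-4, 232), (-2, 234), (0, 231), (2, 231), (4, 230), (6, 202), (8, 169), (10, 169), (12, 177), (14, 171), (16, 169), (18, 146), (20, 74), (22, 103), (24, 153)]
-92 [(-14, 234), (-12, 233), (-10, 233), (-8, 234), (-6, 234), (-4, 233)]
-96 []
-99 []
-102 []
```

```bash
python3 - <<'E'
from fit import *
p=np.array([0.56688616,-0.01712035,-0.04647094])
c=env.read_camera('wrist'); T=np.eye(4); T[:3,:3]=rot([1.0046e-4,.999999764,3.0125e-4,6.094e-4]); T[:3,3]=[.49016118,-.01983125,.32136377]
c['extrinsics']=np.linalg.inv(T@np.array(c['mount'])); im=cv2.imread('pics/w1.png'); g=cv2.cvtColor(im,cv2.COLOR_BGR2GRAY).astype(np.float32)
for X in (-40,-55,-70,-85,-92,-96,-100):
  ys=np.arange(54,80,.25); u=proj(c,g2w(p,[(X,a,46) for a in ys])).astype(np.float32)
  v=cv2.remap(g,u[:,0],u[:,1],cv2.INTER_LINEAR)[:,0]; h=ys[v>(v.max()+v.min())/2]; print(X,h.min(),h.max(),(h.min()+h.max())/2,v.max(),v.min())
hsv=cv2.cvtColor(im,cv2.COLOR_BGR2HSV).astype(int); S=hsv[150:200,225:270,1].astype(float); S[S<80]=0
for r in range(50):
  if S[r].sum()>0:
    cx=(S[r]*np.arange(225,270)).sum()/S[r].sum(); print(150+r,round(cx,2),int(S[r].sum()),[np.round(w2g(p,atz(c,(cx,150+r),z)),1).tolist() for z in (.046,.03,.015)])
E
```

```text
-40 54.0 75.25 64.625 240.96875 192.65234
-55 63.0 77.25 70.125 240.0 182.62012
-70 54.0 79.75 66.875 239.0 172.34961
-85 63.25 76.0 69.625 240.0 189.35254
-92 54.0 74.5 64.25 241.66699 210.24414
-96 54.0 70.0 62.0 242.97266 205.23438
-100 54.0 62.75 58.375 243.0 175.32812
175 246.97 269 [[-105.6, 10.3], [-109.1, 10.8], [-112.5, 11.2]]
176 246.54 448 [[-107.3, 10.9], [-110.9, 11.4], [-114.3, 11.9]]
177 246.53 453 [[-108.9, 10.9], [-112.6, 11.4], [-116.0, 11.9]]
178 246.52 464 [[-110.6, 10.9], [-114.3, 11.4], [-117.8, 11.8]]
179 246.52 476 [[-112.2, 10.8], [-116.0, 11.3], [-119.6, 11.8]]
180 246.51 463 [[-113.9, 10.7], [-117.7, 11.3], [-121.3, 11.7]]
181 246.08 535 [[-115.6, 11.4], [-119.5, 11.9], [-123.2, 12.4]]
182 246.0 523 [[-117.3, 11.5], [-121.2, 12.0], [-124.9, 12.5]]
183 245.58 402 [[-119.0, 12.1], [-123.0, 12.6], [-126.8, 13.2]]
184 245.98 285 [[-120.6, 11.4], [-124.7, 11.9], [-128.5, 12.4]]
```

>>> move_arm(
  targets=[
    [[-2, 0, 0], [0, 0, 0], 1],
    [[-4, 0, 0], [0, 0, 0], 1],
    [[-4, 0, 0], [0, 0, 0], 1],
    [[-4, 0, 0], [0, 0, 0], 1],
    [[-4, 0, 0], [0, 0, 0], 1],
  ],
)

```text
clock: 22.98
tcp_pos: [0.6566, -0.0096, 0.0566]
orientation: [-0.0, 0.724, 0.69, 0.001]
wrist_force: [-1.1, 2.6, 5.8]
finger_gap: 0.0254
grip_force: 32.9
```

```bash
python3 - <<'E'
from fit import *
p=np.array([0.5672,-0.0146,-0.0465])
d=env.read_camera('side'); e=env.read_camera('scene'); s=env.get_state(); print(w2g(p,s['tcp_pos']),s['wrist_force'],s['finger_gap'],s['grip_force'],s['clock'])
for n,k in (('side',d),('scene',e)):
  for t in ['blade_tip','index_point','left_fence','plate_3_centre','plate_1_centre']:
    r=env.landmark_of(t,k)
    print(n,t,[(np.round(w2g(p,x['centre']),1).tolist(),round(x['centre'][2],3),round(x['confidence'],2)) for x in r[:2]])
  hsv=cv2.cvtColor(k['pixels'],cv2.COLOR_RGB2HSV).astype(int)
  u=proj(k,g2w(p,(-110,7,30)))[0].round().astype(int); x0,y0=u-9
  S=np.where((hsv[...,0]>10)&(hsv[...,0]<35),hsv[...,1],0)[y0:y0+18,x0:x0+18].astype(float); S[S<90]=0
  gr=cv2.cvtColor(k['pixels'],cv2.COLOR_RGB2GRAY)[y0:y0+18,x0:x0+18]
  for r in range(18):
    if S[r].sum()>0: print(y0+r,round((S[r]*np.arange(x0,x0+18)).sum()/S[r].sum(),1),int(S[r].sum()))
  for X,z in ((-110,46),(-110,15)):
    print(X,z,[proj(k,g2w(p,(X,Y,z)))[0].round(1).tolist() for Y in (5,10)])
  print('tip row px',[proj(k,g2w(p,(X,7.6,46)))[0].round(1).tolist() for X in (-97,-80,-60)]); print(x0,y0); print(gr)
E
```

```text
[89.02106063  9.17563386] [-1.00150171  3.50833288  5.64908289] 0.025147348936409554 32.85182476043701 23.075
side blade_tip [([-100.7, 11.8], 0.043, 0.55)]
side index_point [([-113.1, 7.9], 0.044, 0.55)]
side left_fence [([-2.7, 39.9], 0.026, 0.64)]
side plate_3_centre [([5.0, -0.7], 0.033, 0.83), ([44.5, -2.7], 0.028, 0.32)]
side plate_1_centre [([1.9, 3.8], 0.015, 0.4)]
210 252.6 223
211 253.0 128
212 253.0 109
213 253.0 117
214 253.4 244
215 253.0 366
216 253.0 312
-110 46 [[254.3, 209.1], [253.0, 208.7]]
-110 15 [[254.2, 215.1], [252.9, 214.7]]
tip row px [[255.0, 206.5], [256.7, 203.3], [258.8, 199.7]]
245 203
[[142 143 143 142 143 142 142 143 143 143 154 170 173 171 156 142 141 135]
 [141 141 142 143 142 142 143 143 142 150 165 174 172 159 141 142 142 143]
 [141 142 142 142 143 143 145 144 143 154 171 175 168 151 137 141 143 141]
 [143 143 142 142 143 144 144 143 145 148 158 165 155 143 141 141 140 143]
 [143 142 143 142 143 143 143 141 143 143 148 148 144 143 141 141 140 141]
 [138 141 142 141 141 141 143 142 143 144 143 142 142 140 142 140 141 142]
 [148 146 150 146 143 140 
[... 2046 characters left out ...]
186 212 227 239 241 241]
 [138 139 144 149 149 150 169 201 222 224 177 162 201 231 239 241 241 240]
 [138 137 139 140 138 138 151 165 174 188 187 172 202 235 241 241 241 234]
 [138 136 137 137 139 138 143 162 170 166 164 165 201 236 239 240 230 196]
 [137 136 138 138 146 161 171 177 182 177 163 159 166 191 202 196 184 191]
 [138 137 137 142 147 145 141 161 172 159 154 151 154 177 175 166 186 181]
 [136 138 146 155 160 171 162 163 176 169 161 162 166 169 146 138 143 137]
 [133 147 170 171 167 156 164 176 181 181 178 175 162 135 133 132 124 114]
 [147 164 148 144 162 175 179 182 184 185 181 162 141 132 128 120 110  91]
 [152 161 171 171 177 181 183 183 184 190 178 135 137 135 121 104  79  63]]
```

>>> move_arm(
  targets=[
    [[-1, 0, 0], [0, 0, 0], 1],
    [[-1, 0, 0], [0, 0, 0], 1],
    [[-1, 0, 0], [0, 0, 0], 1],
    [[-1, 0, 0], [0, 0, 0], 1],
    [[-1, 0, 0], [0, 0, 0], 1],
  ],
)

```text
clock: 24.2
tcp_pos: [0.6565, -0.0104, 0.0567]
orientation: [-0.0, 0.724, 0.69, 0.001]
wrist_force: [-1.0, 2.9, 5.7]
finger_gap: 0.0253
grip_force: 32.9
```

```bash
python3 - <<'E'
from h import *
s=env.get_state(); print(s['clock'],s['tcp_pos'],s['wrist_force'],s['grip_force'],s['finger_gap']); print(env.hand_in())
E
```

```text
24.2 [ 0.65649872 -0.01043972  0.05666425] [-1.01309012  2.94875107  5.72660068] 32.88355350494385 0.025291018681247845
the job is handed in; nothing more can be done
None
```

I handed the job in at 24 s of the 61 s allowed: all three plates looked flush and square against both fences, and the arm is held with its lock button squeezed, drawn out about 58 mm. The blade tip should be level with the index, but I judged that from estimates that differed by up to 3 mm, the tolerance. The hand-in returned no verdict.

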